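Stick battery out through a short hatch

TASK

Take the stick battery out of the robot chassis through the hatch in its deck, which is shorter than the battery. One of the two end contacts hidden under the deck is sprung and the other is rigid: feel which end gives, push the battery back against that one until its other end is free of the deck, tilt the free end up through the hatch and draw the battery out slantwise, without levering it hard against the chassis. Finish while still holding it in the gripper, still, with both of its ends at least 5 cm above the deck and nothing else touching it, and leave the other things where they are.

Things in the scene. Friction and masses are not known exactly. Their poses are not given: they have to be found in the camera images.
- chassis: White sheet-metal robot chassis on six wheels, fixed to the bench. Origin on the bench surface below its centre; z up; y runs along its length (316 mm) and along the battery bay; x across (deck 160 mm wide, 220 mm over the wheels). Flat deck, top 90.5 mm and underside 88 mm above the bench; beside the hatch it carries only small parts under 16 mm high, near its two ends.
- hatch (a point): Centre of the open hatch in the deck, at the height of the deck's top; axes as the chassis. The hatch is 178 mm along y by 96 mm along x, straight above the bay; the bay's side walls are flush with the hatch's long edges, and the bay runs on under the deck beyond both short edges.
- bay_floor (a point): Centre of the bay's flat floor, 30 mm above the bench, 58 mm below the deck's underside; axes as the chassis. Two saddles 10 mm high carry the battery; their side lips rise to 18 mm above the floor, 36 mm wide overall. They stand 61 to 71 mm from this point either way along y; the floor between them is clear.
- contact_1 (a point): Middle of the face of the contact block at the bay's +y end, hidden under the deck, as it stands at the start, 1.5 mm beyond the battery. Block 28 mm wide, top 37 mm above the bay floor. It is either rigid, or sprung: then it slides back up to 28 mm, its force rising evenly from about nothing to 4.5 N, and then stops solid. Which it is cannot be seen and varies.
- contact_2 (a point): The same at the bay's -y end. The two blocks look alike; always one of them is sprung and the other rigid.
- pack_center (a point): Centre of the stick battery: a rigid black round stick with bright end caps, 22 mm in diameter, 210 mm long, 130 to 210 g, lying along the bay below the hatch, its y axis along the stick. At the start its centre is 51 mm above the bench, 16 mm of each end is covered by the deck, and 37 mm is free on each side of it in the hatch.
- pack_end_1 (a point): Centre of the battery's end face on its +y end, 105 mm from its centre.
- pack_end_2 (a point): Centre of the battery's end face on its -y end, 105 mm from its centre.
- hub: Loose brass shaft hub, 22 mm across, 14 mm high, standing on the deck near a corner of the chassis; origin under its centre; a bystander.
- wheel: Spare wheel lying flat on the bench, 65 mm across, 26 mm thick; origin under its centre; a bystander.
- gearmotor: Small gear motor lying on the bench, about 23 x 85 x 19 mm; origin under its centre; a bystander.
- motor: Loose round steel motor lying in a low rest, 42 mm across, 66 mm long, 42 mm high; origin under its centre; a bystander.
- pliers: Pliers lying on the bench, about 140 mm long, 14 mm high; origin on the bench near the pivot; a bystander.
- screwdriver: Screwdriver lying on the bench, about 200 mm long; a bystander.
- bottle: Clear plastic bottle standing on the bench, 66 mm across, 210 mm tall; origin under its centre; a bystander.
There are look-alikes about, which are no part of the job. What is meant by the part that bears pack_center is not green, and is the smaller of those in its own colour.

How it is judged:
On the way, in this order (a step that is already met when the one before it is completed fails the run):
1. the battery is pushed back against the sprung contact (its centre at least 14 mm along the bay) ((y of pack_center in the frame of chassis above 0.014 m or y of pack_center in the frame of chassis below -0.014 m)), for 0.1 s.
2. it is tilted through the hatch: one end above the deck, the other still below it in the bay (((height (world z) of pack_end_1 above 0.1025 m and height (world z) of pack_end_2 below 0.088 m and x of pack_end_2 in the frame of chassis between -0.05 and 0.05 m) or (height (world z) of pack_end_2 above 0.1025 m and height (world z) of pack_end_1 below 0.088 m and x of pack_end_1 in the frame of chassis between -0.05 and 0.05 m))), for 0.1 s.
At the end, for the whole second after the job is handed in: The battery is held in the fingers (over 1 N), still (under 30 mm/s and 0.3 rad/s), the centres of both end faces at least 50 mm above the deck's top, touching neither the chassis nor the other loose things (height (world z) of each of pack_end_1, pack_end_2 above 0.1405 m and contact force between the fingers and pack above 1 N and contact force between pack and chassis below 0.1 N and contact force between pack and hub below 0.1 N and contact force between pack and wheel below 0.1 N and contact force between pack and gearmotor below 0.1 N and contact force between pack and motor below 0.1 N and contact force between pack and pliers below 0.1 N and contact force between pack and screwdriver below 0.1 N and contact force between pack and bottle below 0.1 N and linear speed of pack below 0.03 m/s and angular speed of pack below 0.3 rad/s); the arm keeps its last pose, push and grip.
It fails at once if the battery is levered against the chassis with more than 40 N (contact force between pack and chassis above 40 N).
It fails at once if one of the other loose things is disturbed (moved more than 30 mm) (distance of any of hub, wheel, gearmotor, motor, pliers, screwdriver, bottle from where it was at the start of the episode above 0.03 m).
It also fails if it takes over 42 s, if anything falls off the work surface, if the arm or the gripper's body presses on something with over 40 N, if the wrist force passes 120 N, or if a joint passes its speed limit or range.

ROBOT

A 6-joint arm with a two-finger parallel gripper is mounted at the origin on the work surface. World frame = base frame: x ahead of the robot, y to its left, z up, the work surface at z = 0. Lengths are in m, angles in rad, forces in N, time in s.
With the tool pointing down it reaches from about 0.325 to 0.875 m from the base axis. Payload 4.4 kg.
Tool frame: the origin (TCP) lies midway between the tips of the shut fingers; the grasp point (between the pads) lies 19 mm behind it (arm.pinch_z is the distance from the TCP to the grasp point, in m); z points along the fingers, y is the line along which they close (so a half turn about z gives the same grasp; the last joint's range is limited). The gripper opens to 85 mm and grips with 20 to 120 N. Pads are 22 mm wide; open, the fingers measure 114 mm over their backs; the gripper's body (76 mm by 85 mm) begins 54 mm behind the grasp point. The pads swing forward as they close: fully open they stand 13 mm farther back than shut.
Start: joints at [-1.438, 0.207, 1.542, -0, 1.393, -0.15], TCP at [0.16, -0.552, 0.231] pointing down, gripper open.
Joint ranges: [-2.73, 2.73], [-0.86, 2.22], [0.23, 2.46], [-1.11, 4.25], [0.08, 2.63], [-2.82, 2.82]. Speed limits (rad/s): [2.79, 2.79, 3.14, 3.14, 3.14, 3.14].

INTERFACE

Orientations are given as a unit quaternion [x, y, z, w].
In Python, from bench import arm, imaging gives the robot as it stands.
- The arm moves only by the tool servo_tool, never from a script. Its argument "motion" is a list that holds one entry, the list of rows, each a list of 6 numbers: the shift along the tool's x, y, z scaled (see below), then the turn, a rotation vector about the tool's x, y, z scaled (see below). A call has 1 to 8 rows; each row is the pose to reach, as a shift and turn from the pose commanded when the call began, along the tool's axes at that moment; what a row does not reach only later rows make up. The controller multiplies each number of a shift by 10 cm and each number of a turn by 90 degrees. A row lasts 1/8 s, in which the tool goes at most 62.5 mm and 10.7 degrees, less where a joint would pass 70% of its speed; a pose out of reach is approached as far as the arm can. A call with a number of a shift or a turn outside -1 to 1 is refused whole. A call with a gripper value outside its range is refused whole. "grip" is the opening, from 0 (shut) to 1 (fully open), set as the call begins (left out, the last holds). The fingers move at their own pace and stop on an object; "force" is the grip in N (left out, the last holds). Time passes only in rows, so rows that repeat a pose let the fingers close. It gives the time, the measured TCP pose, the force, the opening and the grip force at its end, in the units of the state.
- arm.get_state(): the state, without advancing time (a new reading comes with each control period).
- imaging.grab_frame(name): name is "scene" or "top" or "wrist"; returns a dict with "pixels" (420x560x3 uint8, blue, green, red), "fx", "fy", "cx", "cy" (pixels), "k1" (the pictures are not rectified: a ray, as slopes to the right and down, at radius r is drawn at 1 + k1 r^2 times it, then the intrinsics apply), "world_to_cam" (4x4, takes a point from world to camera coordinates). Camera axes: x right, y down, z forward; pixel columns grow to the right and rows downward; lengths in m; the calibration is good to about 2 mm. A picture is of the moment at which its call begins. There is no depth.
- arm.finish_job(): hands the job in; it is judged then, once.
The state is a dict: "t": time; "q": joint angles; "joint_velocities": joint speeds; "joint_torque": joint torques, N m; "ee_pos": TCP position; "ee_rot": TCP orientation; "wrist_force": force on the tool from outside, world axes, zero at the start; "moment": the same for the moment, N m; "width": opening from 0.0 (shut) to 1.0 (fully open); "gripper_force": force on a finger pad.
Only numpy, scipy, OpenCV 4.12 (cv2) and the standard library are available. Lean on these libraries where they do the work, as an engineer would, in place of code of your own. Each camera call takes 0.05 s, during which the arm holds its last target. There are 200 camera calls.

## Working session

There is one attempt and no reset: what is moved stays moved. The work goes in short steps, Python scripts to look and compute and a tool call to move; the robot and the scene stay as the last step left them, time stands still between calls to the robot, and variables do not carry over. Pictures are saved under pics/ and viewed, at most 10 in all, crops included, and the job is handed in when it is done.

Besides the shell and the picture viewer there is one more tool, called as name(argument=value, ...), one argument or row to a line, values as JSON. servo_tool: Moves the arm, as the interface text tells. Its arguments: {"type":"object","properties":{"motion":{"type":"array"},"grip":{"type":"number"},"force":{"type":"number"}},"required":["motion"]}

```bash
ls; mkdir -p pics; python3 - <<'E'
from bench import arm, imaging
import cv2,json
print(arm.get_state(), arm.pinch_z)
for n in("top","scene"):
    f=imaging.grab_frame(n); cv2.imwrite(f"pics/{n}0.png",f["pixels"])
    print(n,[f[k] for k in("fx","fy","cx","cy","k1")],f["world_to_cam"])
E
```

```text
pics
{'t': 0.0, 'q': array([-1.43852663e+00,  2.07428994e-01,  1.54296917e+00, -9.16532978e-07,
        1.39350197e+00, -1.50537989e-01]), 'joint_velocities': array([-5.38683401e-04,  2.32802386e-03, -1.15964443e-03, -4.34472724e-04,
       -5.99144582e-05,  5.36637538e-04]), 'joint_torque': array([-2.56927095e-03, -3.83038795e+01, -2.91596746e+01, -5.37382421e-04,
        1.04940947e-02, -1.55488401e-06]), 'ee_pos': array([ 0.16032144, -0.55140229,  0.23011344]), 'ee_rot': array([ 9.90018454e-01,  1.40933071e-01,  1.00872866e-05, -1.15369311e-03]), 'wrist_force': array([ 0.48228127, -0.35947231,  0.16533557]), 'moment': array([-0.00192533, -0.01301379, -0.00542257]), 'gripper_force': 0.0, 'width': 0.9998548111054858} 0.0187
top [499.4890936603784, 499.4890936603784, 286.8099415294293, 210.58371551466226, -0.056582101193890365] [[ 0.02714931 -0.99961674 -0.00541113 -0.0296833 ]
 [-0.99416544 -0.02643516 -0.10457657  0.52599354]
 [ 0.10439345  0.00821874 -0.99450212  1.63137168]
 [ 0.          0.          0.          1.        ]]
scene [381.77303711505033, 381.77303711505033, 273.83288284850386, 214.76891874908574, -0.09647750288391747] [[ 0.24489057  0.9694288  -0.0153757  -0.10880329]
 [ 0.65242961 -0.17650176 -0.73700932 -0.29157103]
 [-0.71719189  0.17045507 -0.67570767  1.45912526]
 [ 0.          0.          0.          1.        ]]
```

View pics/top0.png

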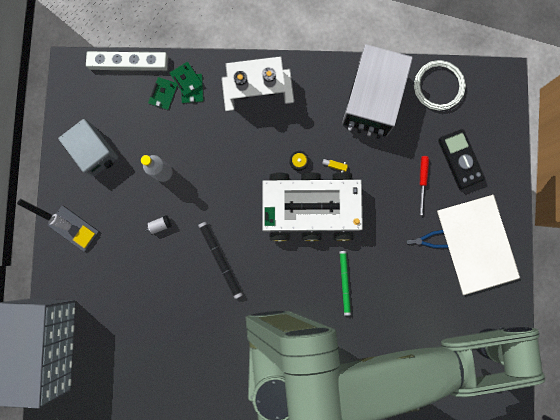

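View pics/scene0.png

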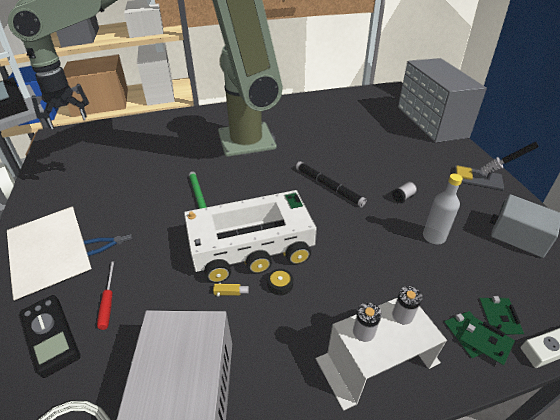

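Top view: the chassis deck spans about (263,180)–(362,230), with the black stick in the hatch at row ~206. The decoys are a longer black stick at (220,260) and a green one at (346,283). Next I measure the deck and hatch.

```bash
cat > h.py <<'E'
import numpy as np,cv2
from bench import arm,imaging
def KD(f): return np.array([[f["fx"],0,f["cx"]],[0,f["fy"],f["cy"]],[0,0,1.]]),np.array([f["k1"],0,0,0,0])
def back(f,uv,z):
    # pixels -> world points on plane z (scheme: exact k1 model via cv2)
    K,d=KD(f);W=np.array(f["world_to_cam"]);R,t=W[:3,:3],W[:3,3]
    p=cv2.undistortPoints(np.array(uv,float).reshape(-1,1,2),K,d).reshape(-1,2)
    r=np.c_[p,np.ones(len(p))]@R; c=-R.T@t
    return c+r*((z-c[2])/r[:,2])[:,None]
def proj(f,P):
    K,d=KD(f);W=np.array(f["world_to_cam"])
    return cv2.projectPoints(np.array(P,float).reshape(-1,1,3),cv2.Rodrigues(W[:3,:3])[0],W[:3,3],K,d)[0].reshape(-1,2)
E
python3 - <<'E'
from h import *
f=imaging.grab_frame("top");im=f["pixels"]
g=cv2.cvtColor(im,cv2.COLOR_BGR2GRAY)
m=np.zeros_like(g);m[170:240,255:370]=(g[170:240,255:370]>170)*255
c=max(cv2.findContours(m,cv2.RETR_EXTERNAL,cv2.CHAIN_APPROX_NONE)[0],key=cv2.contourArea)
r=cv2.minAreaRect(cv2.convexHull(c));b=cv2.boxPoints(r);P=back(f,b,.0905)
print(b,P,P.mean(0),[np.linalg.norm(P[i]-P[i-1]) for i in(1,2)])
cv2.imwrite("pics/c1.png",cv2.resize(im[165:245,250:380],None,fx=6,fy=6,interpolation=cv2.INTER_CUBIC))
E
```

```text
[[263. 180.]
 [361. 180.]
 [361. 229.]
 [263. 229.]] [[ 0.61684409  0.06319347  0.0905    ]
 [ 0.6252301  -0.25197416  0.0905    ]
 [ 0.4673342  -0.25377537  0.0905    ]
 [ 0.45904436  0.05810959  0.0905    ]] [ 0.54211319 -0.09611162  0.0905    ] [np.float64(0.31527918088541607), np.float64(0.15790617427739853)]
```

View pics/c1.png

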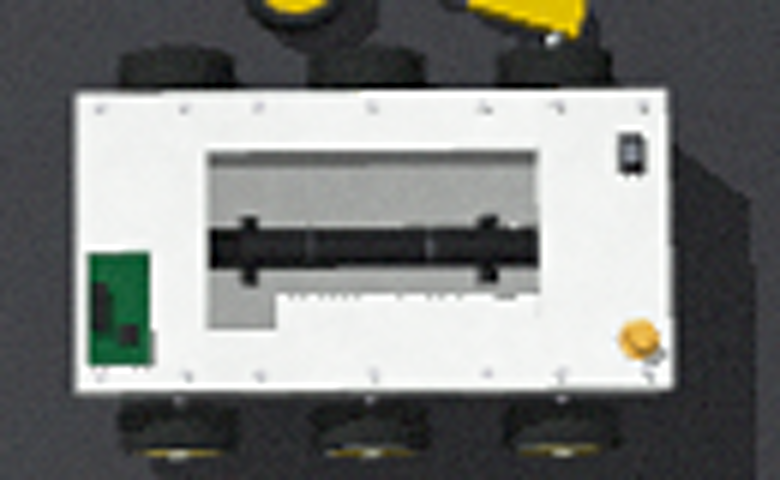

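```bash
cat >> h.py <<'E'
from scipy.spatial.transform import Rotation as Rn
def rel(target_p,target_R=None,p=None,q=None):
    s=arm.get_state();R=Rn.from_quat(s["ee_rot"] if q is None else q);p=s["ee_pos"] if p is None else p
    out=[np.round(R.inv().apply(np.array(target_p)-p)/.1,3)]
    if target_R is not None: out.append(np.round((R.inv()*target_R).as_rotvec()/(np.pi/2),4))
    return out
def down(phi): # tool z down, tool x at angle phi
    return Rn.from_euler("z",phi)*Rn.from_euler("x",np.pi)
E
python3 - <<'E'
from h import *
f=imaging.grab_frame("top")
cv=lambda L:(np.array(L,float)+.5)/6-.5+[250,165]
D=back(f,cv([(75,92),(667,89),(673,390),(77,393)]),.0905)
H=back(f,cv([(207,150),(540,150),(540,328),(207,328)]),.0905)
B=back(f,cv([(208,248),(540,248)]),.051)
for n,P in(("deck",D),("hatch",H)):
    e=(P[0]-P[1]+P[3]-P[2]);print(n,P.round(4)[:,:2].tolist(),P.mean(0)[:2],[round(np.linalg.norm(P[i]-P[i-1]),4) for i in(1,2,3,0)],"phi",np.degrees(np.arctan2(e[1],e[0])))
print("bat",B.round(4));e=B[0]-B[1];print(np.degrees(np.arctan2(e[1],e[0])))
print(rel([.542,-.097,.23],down(np.radians(91.5))))
E
```

```text
deck [[0.617, 0.0662], [0.6271, -0.2511], [0.4655, -0.2562], [0.4555, 0.0599]] [ 0.54130643 -0.09533235] [np.float64(0.3175), np.float64(0.1617), np.float64(0.3162), np.float64(0.1616)] phi 91.8145149367348
hatch [[0.5875, -0.0055], [0.5922, -0.1835], [0.4967, -0.185], [0.492, -0.0081]] [ 0.54209546 -0.0955386 ] [np.float64(0.1781), np.float64(0.0956), np.float64(0.177), np.float64(0.0955)] phi 91.52332588612718
bat [[ 0.5393 -0.0069  0.051 ]
 [ 0.5441 -0.1882  0.051 ]]
91.52329014647415
[array([ 4.933, -3.301,  0.011]), array([-7.000e-04, -7.000e-04, -8.366e-01])]
```

servo_tool(
  motion=[
    [[0.5,-0.33,0,0,0,-0.115],[0.99,-0.66,0,0,0,-0.23],[0.99,-0.66,0,0,0,-0.345],[0.99,-0.66,0,0,0,-0.46],[0.99,-0.66,0,0,0,-0.575],[0.99,-0.66,0,0,0,-0.69],[0.99,-0.66,0,0,0,-0.8],[0.99,-0.66,0,0,0,-0.837]],
  ],
  grip=0.45,
  force=40,
)

```text
t: 1.2
ee_pos: [0.237, -0.461, 0.231]
ee_rot: [0.697, 0.717, 0.0, -0.0]
wrist_force: [0.3, -0.7, -0.0]
width: 0.451
gripper_force: 0.0
```

```bash
python3 -c "
from h import *
print(arm.get_state()['ee_pos'],arm.get_state()['width'],rel([.5417,-.0955,.2],down(np.radians(91.6))))"
```

```text
[ 0.23702511 -0.46095087  0.23102465] 0.45094272660043916 [array([3.563, 3.153, 0.312]), array([-0.0001, -0.0003,  0.0009])]
```

servo_tool(
  motion=[
    [[0.35,0.3,0,0,0,0],[0.7,0.6,0,0,0,0],[1,0.9,0,0,0,0]],
  ],
)

```text
t: 1.58
ee_pos: [0.3249, -0.3575, 0.2311]
ee_rot: [0.698, 0.716, 0.0, -0.0]
wrist_force: [0.3, -0.6, -0.2]
width: 0.449
gripper_force: 0.0
```

servo_tool(
  motion=[
    [[0.35,0.3,0,0,0,0],[0.7,0.6,0,0,0,0],[1,0.9,0,0,0,0]],
  ],
)

```text
t: 1.95
ee_pos: [0.4123, -0.2549, 0.2312]
ee_rot: [0.698, 0.717, 0.0, -0.0]
wrist_force: [0.6, -0.1, 0.8]
width: 0.452
gripper_force: 0.0
```

servo_tool(
  motion=[
    [[0.35,0.3,0,0,0,0],[0.7,0.6,0,0,0,0],[1,0.9,0,0,0,0]],
  ],
)

```text
t: 2.33
ee_pos: [0.4997, -0.1525, 0.2312]
ee_rot: [0.697, 0.717, -0.0, -0.0]
wrist_force: [0.9, -1.3, -0.6]
width: 0.452
gripper_force: 0.0
```

servo_tool(
  motion=[
    [[0.3,0.25,0.1,0,0,0],[0.563,0.453,0.312,0,0,0],[0.563,0.453,0.312,0,0,0.001],[0.563,0.453,0.312,0,0,0.001]],
  ],
)

```text
t: 2.82
ee_pos: [0.5425, -0.0969, 0.2001]
ee_rot: [0.698, 0.716, -0.0, -0.0]
wrist_force: [0.6, -0.5, 0.8]
width: 0.452
gripper_force: 0.0
```

```bash
python3 -c "
from h import *
f=imaging.grab_frame('wrist');cv2.imwrite('pics/w1.png',f['pixels'])
print(arm.get_state()['ee_pos'],arm.get_state()['width'],rel([.5417,-.0955,.2],down(np.radians(91.6))))
u=np.array([np.cos(np.radians(91.6)),np.sin(np.radians(91.6)),0]);v=np.array([u[1],-u[0],0]);c=np.array([.5417,-.0955,.0905])
print(proj(f,[c+a*.089*u+b*.048*v for a,b in((1,1),(1,-1),(-1,-1),(-1,1))]).round(1).tolist())
print(proj(f,[c+a*.089*u+[0,0,-.0395] for a in(1,0,-1)]).round(1).tolist())"
```

```text
[ 0.54266789 -0.09734623  0.20061076] 0.4503632759342808 [array([ 0.019, -0.009,  0.006]), array([ 0.0003,  0.0005, -0.0021])]
[[352.4, 76.4], [209.4, 76.5], [223.0, 305.2], [339.0, 305.2]]
[[280.8, 77.7], [280.9, 188.5], [280.9, 281.1]]
```

View pics/w1.png

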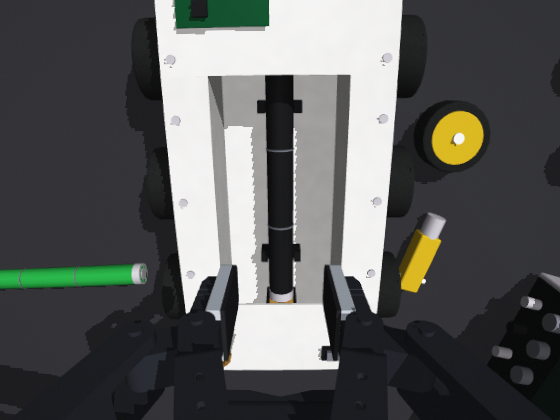

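servo_tool(
  motion=[
    [[0.02,-0.01,0.3,0,0,-0.002],[0.02,-0.01,0.6,0,0,-0.002],[0.02,-0.01,0.8,0,0,-0.002]],
  ],
)

```text
t: 3.25
ee_pos: [0.5411, -0.0958, 0.1197]
ee_rot: [0.698, 0.716, -0.0, 0.0]
wrist_force: [-0.1, -0.7, -0.1]
width: 0.449
gripper_force: 0.0
```

servo_tool(
  motion=[
    [[0,0,0.2,0,0,0],[0,0,0.4,0,0,0],[0,0,0.6,0,0,0],[0,0,0.7,0,0,0],[0,0,0.8,0,0,0],[0,0,0.83,0,0,0],[0,0,0.83,0,0,0]],
  ],
)

```text
t: 4.12
ee_pos: [0.5428, -0.0959, 0.0429]
ee_rot: [0.697, 0.717, -0.0, 0.001]
wrist_force: [-16.4, 1.4, 30.9]
width: 0.449
gripper_force: 6.9
```

servo_tool(
  motion=[
    [[0,0,0,0,0,0],[0,0,0,0,0,0],[0,0,0,0,0,0],[0,0,0,0,0,0]],
  ],
  grip=0.0,
  force=40,
)

```text
t: 4.62
ee_pos: [0.544, -0.0962, 0.0412]
ee_rot: [0.697, 0.717, 0.001, 0.003]
wrist_force: [-4.1, -0.2, 15.5]
width: 0.239
gripper_force: 38.5
```

```bash
python3 -c "
from h import *
a=imaging.grab_frame('scene');b=imaging.grab_frame('wrist')
c=cv2.resize(a['pixels'][170:290,170:330],(640,480),interpolation=cv2.INTER_CUBIC)
c=np.hstack([cv2.resize(c,(400,300)),cv2.resize(b['pixels'],(400,300))])
cv2.imwrite('pics/g1.png',c);s=arm.get_state()
print(s['ee_pos'],s['wrist_force'],s['moment'],s['width'],s['gripper_force'],rel([.5417,-.0955,.037],down(np.radians(91.6))))"
```

```text
[ 0.5439861  -0.09616934  0.04116456] [-4.47785533 -0.08296967 15.8579703 ] [-0.00735034  0.76253449  0.00306097] 0.23837962862628181 38.531999588012695 [array([ 0.007, -0.023,  0.042]), array([0.0028, 0.0018, 0.0003])]
```

View pics/g1.png

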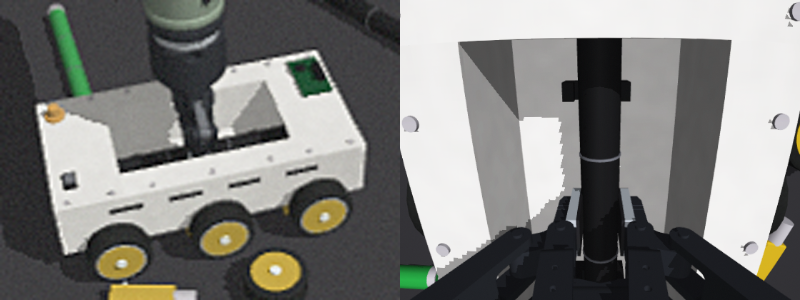

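The wrist view shows both pads astride the stick, centred in the bay. I'll relieve the preload by raising the command about 4 mm.

servo_tool(
  motion=[
    [[0,0.01,-0.02,0,0,0],[0,0.02,-0.04,0,0,0],[0,0.02,-0.04,0,0,0],[0,0.02,-0.04,0,0,0]],
  ],
)

```text
t: 5.22
ee_pos: [0.5438, -0.0948, 0.0414]
ee_rot: [0.697, 0.717, -0.0, 0.0]
wrist_force: [-2.1, -2.0, 3.5]
width: 0.243
gripper_force: 39.6
```

servo_tool(
  motion=[
    [[0.01,0,0,0,0,0],[0.02,0,0,0,0,0],[0.03,0,0,0,0,0],[0.03,0,0,0,0,0]],
  ],
)

```text
t: 5.72
ee_pos: [0.5437, -0.0926, 0.0414]
ee_rot: [0.697, 0.717, -0.001, 0.001]
wrist_force: [-3.0, -4.4, 4.9]
width: 0.239
gripper_force: 39.6
```

servo_tool(
  motion=[
    [[0.01,0,0,0,0,0],[0.01,0,0,0,0,0],[0.01,0,0,0,0,0]],
  ],
)

```text
t: 6.1
ee_pos: [0.5437, -0.0917, 0.0414]
ee_rot: [0.697, 0.717, -0.001, 0.001]
wrist_force: [-2.7, -5.4, 4.4]
width: 0.239
gripper_force: 39.6
```

servo_tool(
  motion=[
    [[0.01,0,0,0,0,0],[0.02,0,0,0,0,0],[0.02,0,0,0,0,0]],
  ],
)

```text
t: 6.48
ee_pos: [0.5437, -0.0898, 0.0414]
ee_rot: [0.697, 0.717, -0.001, 0.001]
wrist_force: [-2.8, -5.0, 3.8]
width: 0.237
gripper_force: 39.6
```

servo_tool(
  motion=[
    [[0.01,0,0,0,0,0],[0.02,0,0,0,0,0],[0.02,0,0,0,0,0]],
  ],
)

```text
t: 6.85
ee_pos: [0.5436, -0.0879, 0.0414]
ee_rot: [0.697, 0.717, -0.001, 0.001]
wrist_force: [-2.5, -5.6, 4.3]
width: 0.237
gripper_force: 39.6
```

servo_tool(
  motion=[
    [[0.02,0,0,0,0,0],[0.04,0,0,0,0,0],[0.06,0,0,0,0,0],[0.08,0,0,0,0,0],[0.08,0,0,0,0,0]],
  ],
)

```text
t: 7.48
ee_pos: [0.5433, -0.08, 0.0414]
ee_rot: [0.697, 0.717, -0.001, 0.001]
wrist_force: [-3.9, -5.3, 4.4]
width: 0.24
gripper_force: 39.6
```

```bash
python3 -c "
from h import *
b=imaging.grab_frame('wrist');cv2.imwrite('pics/g2.png',b['pixels']);s=arm.get_state()
t=imaging.grab_frame('top');cv2.imwrite('pics/t2.png',cv2.resize(t['pixels'][165:245,250:380],None,fx=6,fy=6,interpolation=cv2.INTER_CUBIC))
print(s['ee_pos'],s['wrist_force'])"
```

```text
[ 0.54331499 -0.07996927  0.04136392] [-3.7984249  -4.49592296  4.17618126]
```

View pics/g2.png

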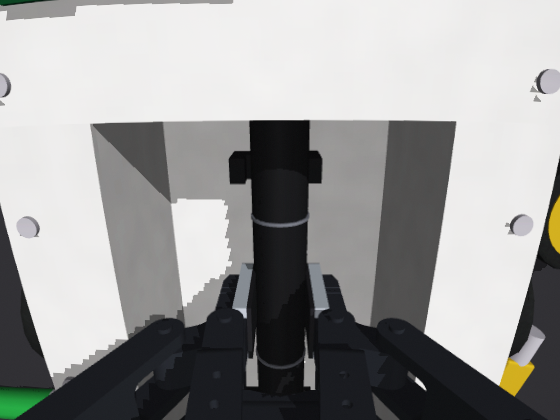

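The stick moved with the gripper: the bands stayed at (280,222) and (280,365) while the deck slid past, at a low, steady ~5 N. So the world +y end is the sprung one. I'll push on to ~22 mm.

servo_tool(
  motion=[
    [[0.02,0,0,0,0,0],[0.04,0,0,0,0,0],[0.055,0,0,0,0,0],[0.07,0,0,0,0,0],[0.07,0,0,0,0,0],[0.07,0,0,0,0,0]],
  ],
  grip=0.0,
  force=80,
)

```text
t: 8.32
ee_pos: [0.5431, -0.0738, 0.0415]
ee_rot: [0.697, 0.717, -0.001, 0.001]
wrist_force: [-3.8, -7.7, 5.5]
width: 0.227
gripper_force: 78.1
```

servo_tool(
  motion=[
    [[-0.007,0,-0.051,0,-0.0278,0],[-0.014,0,-0.102,0,-0.0556,0],[-0.018,0,-0.148,0,-0.0833,0],[-0.021,0,-0.194,0,-0.1111,0],[-0.021,0,-0.194,0,-0.1111,0]],
  ],
)

```text
t: 8.95
ee_pos: [0.5431, -0.0731, 0.06]
ee_rot: [0.694, 0.715, -0.061, 0.062]
wrist_force: [-0.3, -4.1, -1.9]
width: 0.228
gripper_force: 78.3
```

servo_tool(
  motion=[
    [[-0.007,0,-0.045,0,-0.0278,0],[-0.014,0,-0.09,0,-0.0556,0],[-0.027,0,-0.133,0,-0.0833,0],[-0.04,0,-0.177,0,-0.1111,0],[-0.05,0,-0.22,0,-0.1389,0],[-0.059,0,-0.263,0,-0.1667,0],[-0.059,0,-0.263,0,-0.1667,0]],
  ],
)

```text
t: 9.82
ee_pos: [0.543, -0.0744, 0.0868]
ee_rot: [0.68, 0.7, -0.151, 0.155]
wrist_force: [-0.5, -2.4, -1.1]
width: 0.222
gripper_force: 78.4
```

```bash
python3 -c "
from h import *
a=imaging.grab_frame('scene')
c=cv2.resize(a['pixels'][140:290,150:350],(800,600),interpolation=cv2.INTER_CUBIC)
cv2.imwrite('pics/g3.png',c)"
```

```text
(no output)
```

View pics/g3.png

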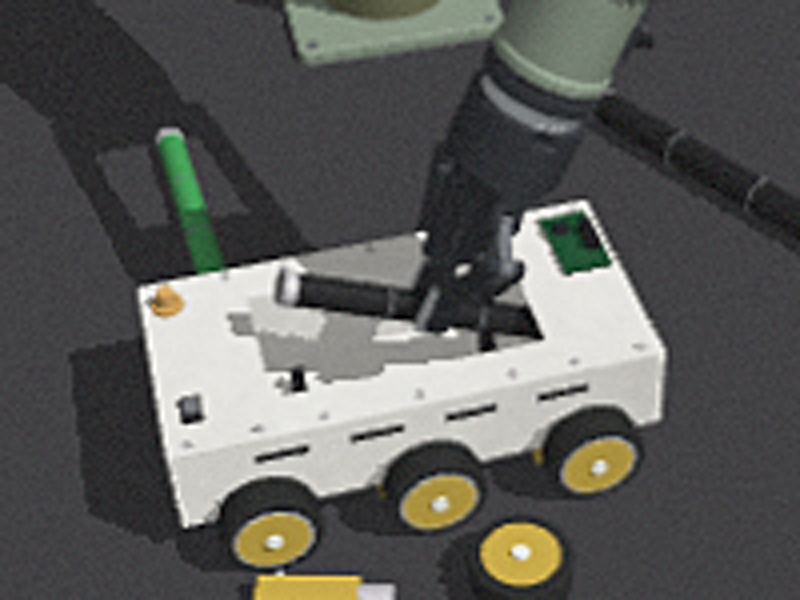

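The free cap at (285,285) is up through the hatch. Now I slide it slantwise along the stick's axis.

servo_tool(
  motion=[
    [[-0.1,0,-0.02,0,0,0],[-0.2,0,-0.02,0,0,0],[-0.3,0,-0.02,0,0,0],[-0.4,0,-0.02,0,0,0],[-0.55,0,-0.02,0,0,0],[-0.55,0,-0.02,0,0,0]],
  ],
)

```text
t: 10.62
ee_pos: [0.5451, -0.1251, 0.1134]
ee_rot: [0.681, 0.699, -0.15, 0.156]
wrist_force: [0.8, 0.3, -2.3]
width: 0.223
gripper_force: 78.4
```

servo_tool(
  motion=[
    [[-0.06,0,-0.12,0,0,0],[-0.15,0,-0.3,0,0,0],[-0.26,0,-0.54,0,0,0],[-0.38,0,-0.8,0,0,0],[-0.38,0,-0.8,0,0,0]],
  ],
)

```text
t: 11.25
ee_pos: [0.5473, -0.1246, 0.2056]
ee_rot: [0.681, 0.7, -0.148, 0.159]
wrist_force: [0.4, 0.1, -2.0]
width: 0.23
gripper_force: 78.5
```

servo_tool(
  motion=[
    [[-0.12,0,-0.24,0,0,0],[-0.24,0,-0.5,0,0,0],[-0.32,0,-0.7,0,0,0],[-0.32,0,-0.7,0,0,0],[-0.32,0,-0.7,0,0,0],[-0.32,0,-0.7,0,0,0],[-0.32,0,-0.7,0,0,0]],
  ],
)

```text
t: 12.12
ee_pos: [0.5439, -0.1238, 0.2767]
ee_rot: [0.68, 0.7, -0.151, 0.154]
wrist_force: [0.3, -0.2, -2.0]
width: 0.228
gripper_force: 78.6
```

```bash
python3 -c "
from h import *
a=imaging.grab_frame('scene')
c=cv2.resize(a['pixels'][90:315,130:430],(800,600),interpolation=cv2.INTER_CUBIC)
cv2.imwrite('pics/g4.png',c);print(arm.get_state()['joint_velocities'].round(3))"
```

```text
[ 0.001 -0.004 -0.006 -0.004  0.001 -0.001]
```

View pics/g4.png

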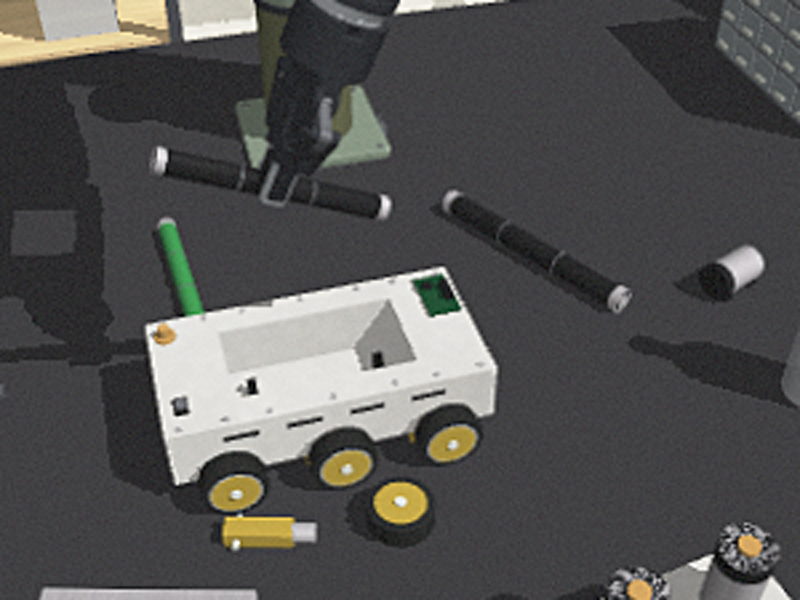

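The battery is held clear of everything, caps at (160,160) and (384,207). Its lower end is about 0.23 m above the bench, the arm is still, and the hub at (163,334) hasn't moved.

```bash
python3 -c "
from bench import arm
print(arm.finish_job())"
```

```text
the job is handed in; nothing more can be done
None
```

The battery is out of the chassis, held still in the gripper well above the deck and clear of everything else, and the job was handed in at about 12 s; the hand-in gave no verdict.

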